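# Take a steamer pan apart

### The job

Take the steamer pan apart: first lift its lid off and lay it knob up in the middle of the wooden board, then lift the steaming insert out of the pan by its centre handle and stand it on its feet inside the metal draining tray. Set both down gently, leave the saucepan standing where it is, and do not shove or knock over the other things on the counter.

Things in the scene. Friction and masses are not known exactly. Their poses are not given: they have to be found in the camera images.
- pan: steel saucepan, loose, 1.1 kg; bowl 188 mm across outside, about 140 mm clear inside, rim 97 mm high, floor 6 mm thick. One long handle along the pan's own -y, roughly towards the robot, ending 265 mm from the bowl's centre, 70 to 125 mm high. Origin on the underside plane, 85 mm from the bowl's centre towards the handle; z up.
- pan_mouth (a point): centre of the saucepan's mouth, level with the rim; turns with the pan
- lid: flat round steel lid on the pan, 184 mm across, about 0.25 kg. Origin: centre of the underside of its step (136 mm across, 8 mm deep, loose inside the pan's mouth; it stands on this when laid down). Plate 8 to 14 mm above the origin; on the axis a black round knob, 32 mm in diameter, 23 to 47 mm above the origin, on a thinner stem. z up through the knob.
- steamer: round steel steaming insert, loose, 126 mm across, about 0.22 kg, standing in the pan, hidden by the lid. Origin on the axis, level with the underside of its three feet; dish 20 to 42 mm above it; on the axis an upright 12 mm stem with a round steel grip, 24 mm in diameter, 52 to 80 mm above the origin (ends 11 mm below the pan's rim). z up.
- board: wooden chopping board, fixed, 180 mm (x) by 200 mm (y), 18 mm thick; origin at the centre of its underside, z up; to the robot's left or right, changing places with the tray
- tray: square shallow aluminium draining tray, fixed, 190 x 190 mm outside, walls 5 mm thick and 25 mm high, floor 5 mm thick; origin at the centre of its underside, z up; on the other side of the pan from the board
- onion: red onion, about 65 mm across and 71 mm high, bystander behind the work; origin at the centre of its underside
- salt_shaker: salt shaker, 44 mm in diameter, 90 mm high, bystander at the front edge; origin at the centre of its underside
- mug: green and white mug, 78 x 116 x 101 mm with its handle, bystander behind the work; origin at the centre of its underside
- pepper_mill: wooden pepper mill, 58 mm in diameter, 170 mm high, bystander behind the work; origin at the centre of its underside
- food_tin: food tin, 75 mm in diameter, 110 mm high, bystander at the left; origin at the centre of its underside
- spice_jar: spice jar with a green cap, 46 mm in diameter, 106 mm high, bystander at the right; origin at the centre of its underside
Mind the look-alikes: they are no part of the job. What is shaped like the lid but blue is not meant.

How it is judged:
By the outcome, as a careful person would: the job done as asked, in the order asked, and still so for the second after the job is handed in, with the robot touching nothing.
It also fails if it takes over 64 s, if anything falls off the work surface, if the arm or the gripper's body presses on something with over 40 N, if the wrist force passes 120 N, or if a joint passes its speed limit or range.

### The arm

A 7-joint arm with a two-finger parallel gripper is mounted at the origin on a cart in front of the work surface, level with it; the furniture and walls round the work are solid. World frame = base frame: x ahead of the robot, y to its left, z up, the work surface at z = 0. Lengths are in mm, angles in rad, forces in N, time in s.
With the tool pointing down it reaches from about 350 to 900 mm from the base axis. Payload 7.2 kg.
Tool frame: the origin (TCP) lies between the finger pads; the fingertips stand env.tip_extent ahead of it and the grasp point (between the pads) lies 8 mm behind it (env.tip_extent is the distance from the TCP to the fingertips, in mm); z points along the fingers, y is the line along which they close (so a half turn about z gives the same grasp; the last joint's range is limited). The gripper opens to 85 mm and grips with 20 to 120 N. Pads are 22 mm wide; open, the fingers measure 114 mm over their backs; the gripper's body (76 mm by 85 mm) begins 54 mm behind the grasp point. The pads swing forward as they close: fully open they stand 13 mm farther back than shut.
Start: joints at [-1.346, 0.411, -0.013, 1.596, 0.006, 1.134, -0.082], TCP at [180.406, 598.4, 242.297] pointing down, gripper open.
Joint ranges: [-2.95, 2.95], [-0.29, 1.99], [-1.47, 1.44], [0.14, 2.54], [-1.03, 4.17], [0.13, 1.85], [-2.86, 2.86]. Speed limits (rad/s): [2.39, 2.39, 3.01, 3.01, 3.14, 3.14, 3.14].

### API

Orientations are given as a unit quaternion [w, x, y, z].
In Python, from workcell import env gives the robot as it stands.
- The arm moves only by the shell command python3 -m jog 'ROWS' [OPENING] [FORCE]. ROWS is a JSON object of lists of equal length, an entry for each row: "dp": the shift along the tool's x, y, z in m, a list of three; "delta_rot": the turn, a rotation vector about the tool's x, y, z in degrees, a list of three. In form: {"dp": [[x, y, z], ...], "delta_rot": [[wx, wy, wz], ...]}. A call has exactly 10 rows; each row is the pose to reach, as a shift and turn from the pose commanded when the call began, along the tool's axes at that moment; what a row does not reach only later rows make up. A row lasts 1/10 s, in which the tool goes at most 50 mm and 8.59 degrees, less where a joint would pass 70% of its speed; a pose out of reach is approached as far as the arm can. A call with a gripper value outside its range is refused whole. OPENING is the closure in counts, from 0 (fully open) to 255 (shut), set as the call begins (- or left out, the last holds). The fingers move at their own pace and stop on an object; FORCE is the grip in N (left out, the last holds). Time passes only in rows, so rows that repeat a pose let the fingers close, or fill a call up. It gives the time, the measured TCP pose, the force, the opening and the grip force at its end, in the units of the state.
- env.read_state(): the state, without advancing time (a new reading comes with each control period).
- env.read_camera(name): name is "side" or "top"; returns a dict with "color" (400x640x3 uint8, blue, green, red), "fx", "fy", "cx", "cy" (pixels), "k1" (the pictures are not rectified: a ray, as slopes to the right and down, at radius r is drawn at 1 + k1 r^2 times it, then the intrinsics apply), "R" (3x3) and "t" (3): a world point X has camera coordinates R X + t. Camera axes: x right, y down, z forward; pixel columns grow to the right and rows downward; lengths in mm; the calibration is good to about 2 mm. A picture is of the moment at which its call begins. There is no depth.
- env.job_done(): hands the job in; it is judged then, once.
The state is a dict: "time_s": time; "joint_positions": joint angles; "qvel": joint speeds; "effort": joint torques, N m; "position": TCP position; "eef_rot": TCP orientation; "contact_force": force on the tool from outside, world axes, zero at the start; "ft_torque": the same for the moment, N m; "width": finger opening in mm; "gripper_force": force on a finger pad.
Only numpy, scipy, OpenCV 4.12 (cv2) and the standard library are available. Lean on these libraries where they do the work, as an engineer would, in place of code of your own. Each camera call takes 0.05 s, during which the arm holds its last target. There are 200 camera calls.

## Working session

There is one attempt and no reset: what is moved stays moved. The work goes in short steps, Python scripts to look and compute and a shell command to move; the robot and the scene stay as the last step left them, time stands still between calls to the robot, and variables do not carry over. Pictures are saved under pics/ and viewed, at most 10 in all, crops included, and the job is handed in when it is done.

```bash
mkdir -p pics; ls; cat > h.py <<'E'
import numpy as np, cv2, pickle
def load(n): return pickle.load(open(f'pics/{n}.pkl','rb'))
def snap(env,cam,n):
    c=env.read_camera(cam); pickle.dump(c,open(f'pics/{n}.pkl','wb')); cv2.imwrite(f'pics/{n}.png',c['color']); return c
def ray(c,u,v):
    K=np.array([[c['fx'],0,c['cx']],[0,c['fy'],c['cy']],[0,0,1.]])
    p=cv2.undistortPoints(np.array([[[u,v]]],float),K,np.array([c['k1'],0,0,0,0.]))[0,0]
    R=np.array(c['R']);t=np.array(c['t']); o=-R.T@t
    return o,R.T@np.array([p[0],p[1],1])
def at_z(c,u,v,z):
    o,d=ray(c,u,v); return o+d*(z-o[2])/d[2]
def proj(c,X):
    K=np.array([[c['fx'],0,c['cx']],[0,c['fy'],c['cy']],[0,0,1.]])
    r=cv2.Rodrigues(np.array(c['R'],float))[0]
    return cv2.projectPoints(np.array(X,float).reshape(-1,1,3),r,np.array(c['t'],float),K,np.array([c['k1'],0,0,0,0.]))[0][:,0]
E
python3 - <<'E'
from workcell import env
import h,numpy as np
for n in('top','side'):
    c=h.snap(env,n,n+'0'); print(n,c['fx'],c['k1'],-np.array(c['R']).T@np.array(c['t']),np.array(c['R']).round(2).tolist())
print(env.tip_extent,env.read_state())
E
```

```text
pics
top 396.9956377919561 -0.0063280868498866135 [ 296.56294647  -10.8646295  1504.47252576] [[0.01, -1.0, -0.02], [-1.0, -0.01, -0.08], [0.08, 0.02, -1.0]]
side 458.17904569150835 -0.03291183229858914 [-480.45387424 1093.56901907 1122.6600021 ] [[-0.78, -0.63, -0.02], [-0.35, 0.47, -0.81], [0.52, -0.62, -0.59]]
11.0 {'time_s': 0.1, 'joint_positions': array([-1.34622442,  0.41180271, -0.01266219,  1.59696312,  0.00554394,
        1.13433496, -0.08219302]), 'qvel': array([ 4.57780259e-05, -4.93164448e-04, -1.72465881e-03, -6.25231045e-04,
       -1.20269513e-03, -1.51151034e-03, -2.24070800e-03]), 'effort': array([ 2.85835558e-03, -6.01822329e+01,  6.84309248e-01, -3.00090230e+01,
        1.40298347e-02,  6.45719163e-03, -3.52688187e-05]), 'position': array([180.29950172, 597.96599842, 241.54700912]), 'eef_rot': array([-7.08672256e-05,  1.45882560e-01,  9.89301641e-01, -7.33317854e-04]), 'contact_force': array([ 0.24960991, -0.35399414,  0.00843123]), 'ft_torque': array([-0.07587929,  0.01068938, -0.03830606]), 'gripper_force': 0.0, 'width': 85.74051211575134}
```

View pics/top0.png

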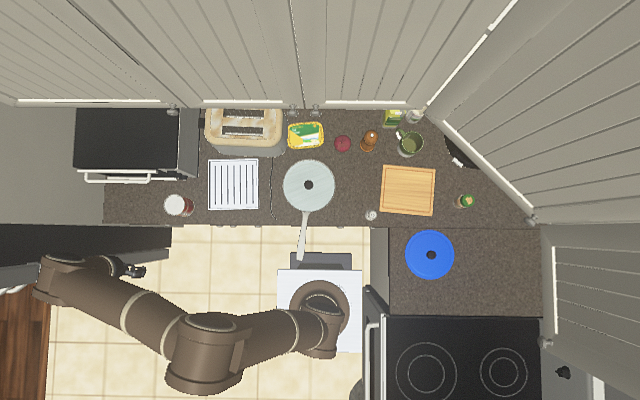

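View pics/side0.png

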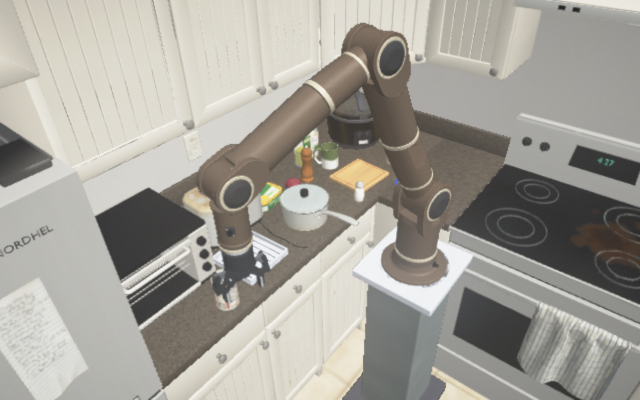

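The top view shows the steel lid at about (308,185) and the blue look-alike lid at (431,254), which is not meant. The board is at (407,190) and the tray at (233,184). The salt shaker stands at (371,215), between the pan and the board. Next is one close crop to check this choice.

```bash
python3 - <<'E'
import h,cv2
c=h.load('top0'); im=c['color'][130:275,170:480]
im=cv2.resize(im[:105],None,fx=2.58,fy=2.58,interpolation=cv2.INTER_CUBIC)
s=h.load('side0')['color'][160:260,230:400]
s=cv2.resize(s,(510,300),interpolation=cv2.INTER_CUBIC)
import numpy as np
o=np.zeros((im.shape[0]+300,800,3),np.uint8);o[:im.shape[0],:im.shape[1]]=im[:,:800];o[im.shape[0]:,:510]=s
print(im.shape);cv2.imwrite('pics/crop1.png',o)
E
```

```text
(271, 800, 3)
```

View pics/crop1.png

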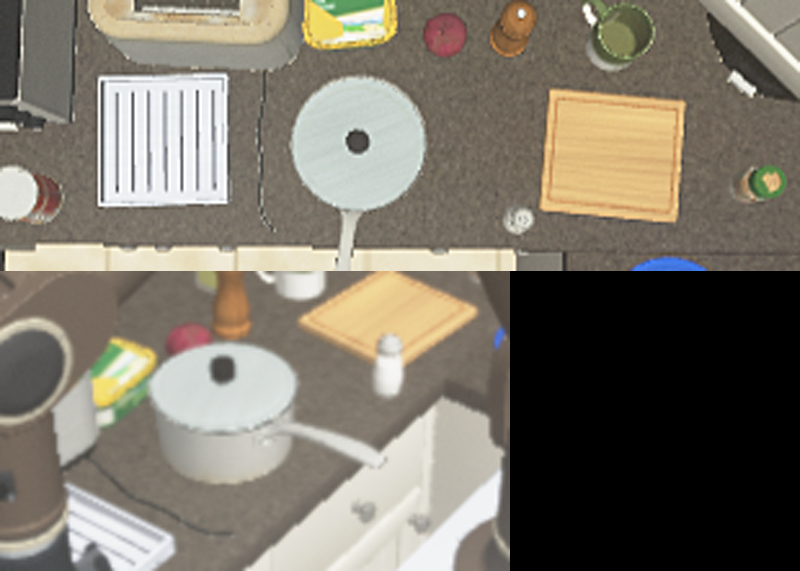

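The crop confirms the steel pan with the black knob at full-frame (308.8,184.7). The board and tray corners are readable, so I'll compute positions.

```bash
python3 - <<'E'
import h,numpy as np
from workcell import env
c=h.load('top0');s=h.load('side0')
f=lambda x,y:((x+.5)/2.58+170-.5,(y+.5)/2.58+130-.5)
g=lambda x,y:((x+.5)/3+230-.5,(y-271+.5)/3+160-.5)
print('knob top@136',h.at_z(c,*f(358,141),136),'disc@103',h.at_z(c,*f(358.5,143.5),103))
o1,d1=h.ray(c,*f(358,141.5));o2,d2=h.ray(s,*g(223,370))
A=np.c_[d1,-d2];l=np.linalg.lstsq(A,o2-o1,rcond=None)[0];print('tri',o1+d1*l[0],o2+d2*l[1])
for n,z,P in(('board',18,[(550,90),(685,98),(678,221),(541,210)]),('tray',25,[(98,75),(227,75),(227,205),(99,206)])):
    Q=np.array([h.at_z(c,*f(*p),z)[:2] for p in P]);print(n,Q.round().tolist(),Q.mean(0),[np.linalg.norm(Q[i]-Q[i-1]).round() for i in range(4)],np.degrees(np.arctan2(*(Q[0]-Q[1])[::1])))
for n,p,z in(('salt',(519,220),90),('onion',(446,33),71),('mill',(519,12),170),('mug',(622,33),101),('jar',(770,179),106),('tin',(18,194),110)):print(n,h.at_z(c,*f(*p),z)[:2].round())
print('handle',h.at_z(c,*f(349,212),97),h.at_z(c,298,259,120))
st=env.read_state();q=st['eef_rot']
from scipy.spatial.transform import Rotation as R
M=R.from_quat(q[[1,2,3,0]]).as_matrix();print(M.round(3));print('to knob (tool)',M.T@(np.array([0,0,0])+h.at_z(c,*f(358,141.5),130)-st['position']))
E
```

```text
knob top@136 [454.0367675  37.7165991 136.       ] disc@103 [454.37751926  38.15205046 103.        ]
tri [455.24631376  38.29163267 119.53881684] [456.91045333  39.54774388 119.77407503]
board [[546.0, -238.0], [536.0, -435.0], [356.0, -422.0], [370.0, -225.0]] [ 451.78273993 -329.84977881] [np.float64(176.0), np.float64(197.0), np.float64(180.0), np.float64(198.0)] 2.883353380062992
tray [[560.0, 425.0], [562.0, 235.0], [372.0, 230.0], [368.0, 417.0]] [465.52830627 326.82110043] [np.float64(193.0), np.float64(190.0), np.float64(191.0), np.float64(186.0)] -0.5113324682001109
salt [ 352. -184.]
onion [617. -83.]
mill [ 624. -174.]
mug [ 613. -325.]
jar [ 411. -523.]
tin [379. 505.]
handle [360.15463269  50.14366192  97.        ] [195.85921882  70.89766053 120.        ]
[[-0.957  0.289 -0.   ]
 [ 0.289  0.957 -0.001]
 [-0.    -0.001 -1.   ]]
to knob (tool) [-423.74201303 -457.02777742  112.25094904]
```

Measurements agree with the given sizes: knob at about (455,38), board centre (452,-330), tray centre (465,327). Now I'll move above the knob, turning the tool to keep the wrist neutral.

```bash
python3 -m jog '{"dp":[[-0.030,-0.033,0],[-0.061,-0.065,0],[-0.091,-0.098,0],[-0.121,-0.131,0],[-0.152,-0.163,0],[-0.182,-0.196,0],[-0.212,-0.229,0],[-0.243,-0.261,0],[-0.273,-0.294,0],[-0.303,-0.326,0]],"delta_rot":[[0,0,5],[0,0,10],[0,0,15],[0,0,20],[0,0,25],[0,0,30],[0,0,35],[0,0,40],[0,0,45],[0,0,50]]}' 0 30
cat > go.py <<'E'
# prints tool-axis shift (m) from current measured pose to a world target (mm)
import sys,numpy as np
from workcell import env
from scipy.spatial.transform import Rotation as R
st=env.read_state();M=R.from_quat(np.array(st['eef_rot'])[[1,2,3,0]]).as_matrix()
print('pos',st['position'].round(1),'toolx deg',np.degrees(np.arctan2(M[1,0],M[0,0])).round(1),'tilt',M[:,2].round(4),'t',st['time_s'],'q',st['joint_positions'].round(2))
print('dp',(M.T@(np.array(eval(sys.argv[1]))-st['position'])/1000).round(4))
E
python3 go.py '[455,38.2,190]'
```

```text
time_s: 1.1
position: [376.7, 196.9, 242.2]
eef_rot: [-0.0, 0.552, 0.834, 0.0]
contact_force: [0.8, -0.1, 0.4]
width: 85.7
gripper_force: 0.0
pos [376.7 196.9 242.2] toolx deg 113.0 tilt [-1.e-04  2.e-04 -1.e+00] t 1.1 q [-0.92  0.05  0.34  2.07 -0.02  1.02 -0.17]
dp [-0.1767  0.01    0.0522]
```

```bash
python3 -m jog '{"dp":[[-0.040,0.002,0.010],[-0.080,0.004,0.020],[-0.118,0.006,0.032],[-0.150,0.008,0.042],[-0.168,0.010,0.050],[-0.177,0.010,0.052],[-0.177,0.010,0.052],[-0.177,0.010,0.052],[-0.177,0.010,0.052],[-0.177,0.010,0.052]],"delta_rot":[[0,0,4],[0,0,8],[0,0,12],[0,0,16],[0,0,18],[0,0,18],[0,0,18],[0,0,18],[0,0,18],[0,0,18]]}'
python3 go.py '[455,38.2,118]'
python3 - <<'E'
from workcell import env
import h,cv2
c=h.snap(env,'side','side1')
cv2.imwrite('pics/s1c.png',cv2.resize(c['color'][80:260,200:420],None,fx=3,fy=3,interpolation=cv2.INTER_CUBIC))
print(h.proj(c,[[455,38.2,136],[455,38.2,190]]))
E
```

```text
time_s: 2.1
position: [455.3, 41.1, 190.6]
eef_rot: [-0.0, 0.673, 0.739, 0.0]
contact_force: [-0.3, -0.9, -0.1]
width: 85.6
gripper_force: 0.0
pos [455.3  41.1 190.6] toolx deg 95.3 tilt [ 4.e-04  6.e-04 -1.e+00] t 2.1 q [-0.66  0.19  0.53  2.08 -0.12  0.9   0.03]
dp [-0.0029 -0.0006  0.0726]
[[304.45161389 189.15968438]
 [303.88910827 177.16648628]]
```

View pics/s1c.png

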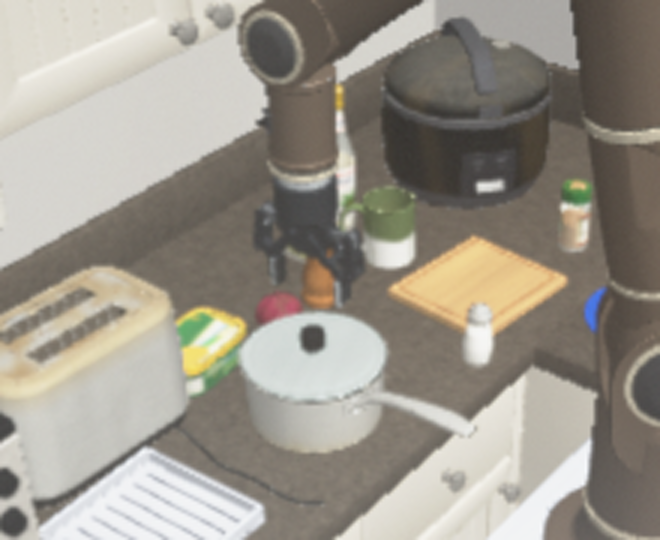

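The open fingers stand above the knob, centred on it (knob at crop (312,338), i.e. (304,192.7), which matches the projection). Descend and close.

```bash
python3 -m jog '{"dp":[[-0.002,-0.001,0.015],[-0.003,-0.001,0.035],[-0.003,-0.001,0.052],[-0.003,-0.001,0.062],[-0.003,-0.001,0.068],[-0.003,-0.001,0.071],[-0.003,-0.001,0.072],[-0.003,-0.001,0.072],[-0.003,-0.001,0.072],[-0.003,-0.001,0.072]],"delta_rot":[[0,0,0],[0,0,0],[0,0,0],[0,0,0],[0,0,0],[0,0,0],[0,0,0],[0,0,0],[0,0,0],[0,0,0]]}'
python3 -m jog '{"dp":[[0,0,0],[0,0,0],[0,0,0],[0,0,0],[0,0,0],[0,0,0],[0,0,0],[0,0,0],[0,0,0],[0,0,0]],"delta_rot":[[0,0,0],[0,0,0],[0,0,0],[0,0,0],[0,0,0],[0,0,0],[0,0,0],[0,0,0],[0,0,0],[0,0,0]]}' 255 40
python3 go.py '[455,38.2,200]'
```

```text
time_s: 3.15
position: [454.9, 37.1, 118.7]
eef_rot: [0.0, 0.674, 0.739, 0.0]
contact_force: [0.2, -0.1, -0.4]
width: 85.4
gripper_force: 0.0
time_s: 4.15
position: [454.7, 37.0, 118.5]
eef_rot: [-0.0, 0.674, 0.739, 0.0]
contact_force: [-1.7, -0.1, 5.4]
width: 31.1
gripper_force: 39.1
pos [454.7  37.  118.5] toolx deg 95.2 tilt [ 0.e+00  2.e-04 -1.e+00] t 4.15 q [-0.6   0.31  0.5   2.15 -0.22  0.73  0.13]
dp [ 0.0012  0.0004 -0.0815]
```

```bash
python3 -m jog '{"dp":[[0,0,-0.003],[0,0,-0.008],[0,0,-0.015],[0,0,-0.025],[0,0,-0.038],[0,0,-0.052],[0,0,-0.065],[0,0,-0.075],[0,0,-0.079],[0,0,-0.080]],"delta_rot":[[0,0,0],[0,0,0],[0,0,0],[0,0,0],[0,0,0],[0,0,0],[0,0,0],[0,0,0],[0,0,0],[0,0,0]]}'
python3 go.py '[452,-330,198]'
```

```text
time_s: 5.15
position: [454.8, 37.1, 198.8]
eef_rot: [0.0, 0.674, 0.739, 0.0]
contact_force: [-0.3, 1.0, -2.9]
width: 30.5
gripper_force: 39.9
pos [454.8  37.1 198.8] toolx deg 95.2 tilt [ 8.e-04  5.e-04 -1.e+00] t 5.15 q [-0.66  0.18  0.54  2.07 -0.11  0.92  0.03]
dp [-0.3654 -0.0363  0.0006]
```

```bash
python3 -m jog '{"dp":[[-0.012,-0.001,0],[-0.035,-0.003,0],[-0.068,-0.007,0],[-0.106,-0.010,0],[-0.146,-0.014,0],[-0.186,-0.018,0],[-0.226,-0.022,0],[-0.264,-0.026,0],[-0.298,-0.030,0],[-0.326,-0.032,0]],"delta_rot":[[0,0,0],[0,0,0],[0,0,0],[0,0,0],[0,0,0],[0,0,0],[0,0,0],[0,0,0],[0,0,0],[0,0,0]]}'
python3 -m jog '{"dp":[[-0.020,-0.002,0],[-0.032,-0.003,0],[-0.038,-0.004,0],[-0.039,-0.004,0],[-0.039,-0.004,0.010],[-0.039,-0.004,0.030],[-0.039,-0.004,0.055],[-0.039,-0.004,0.075],[-0.039,-0.004,0.087],[-0.039,-0.004,0.090]],"delta_rot":[[0,0,0],[0,0,0],[0,0,0],[0,0,0],[0,0,0],[0,0,0],[0,0,0],[0,0,0],[0,0,0],[0,0,0]]}'
python3 go.py '[452,-330,47]'
python3 - <<'E'
from workcell import env
import h,cv2,numpy as np
c=h.snap(env,'top','top2');d=h.snap(env,'side','side2')
a=cv2.resize(c['color'][130:240,260:480],None,fx=3,fy=3,interpolation=cv2.INTER_CUBIC)
b=cv2.resize(d['color'][110:240,250:470],(660,266),interpolation=cv2.INTER_CUBIC) if 0 else cv2.resize(d['color'][120:210,270:490],None,fx=3,fy=3,interpolation=cv2.INTER_CUBIC)
cv2.imwrite('pics/c2.png',np.vstack([a,b]))
E
```

```text
time_s: 6.15
position: [450.9, -293.6, 197.6]
eef_rot: [-0.0, 0.675, 0.738, -0.001]
contact_force: [-0.4, 0.4, -3.1]
width: 31.1
gripper_force: 39.9
time_s: 7.15
position: [451.6, -328.3, 106.7]
eef_rot: [-0.001, 0.674, 0.739, -0.0]
contact_force: [0.1, -0.3, -3.8]
width: 31.0
gripper_force: 40.0
pos [ 451.6 -328.3  106.7] toolx deg 95.3 tilt [-0.0022  0.0015 -1.    ] t 7.15 q [ 0.08  0.52  0.61  1.92 -0.4   0.83  1.  ]
dp [-0.0018  0.0003  0.0597]
```

View pics/c2.png

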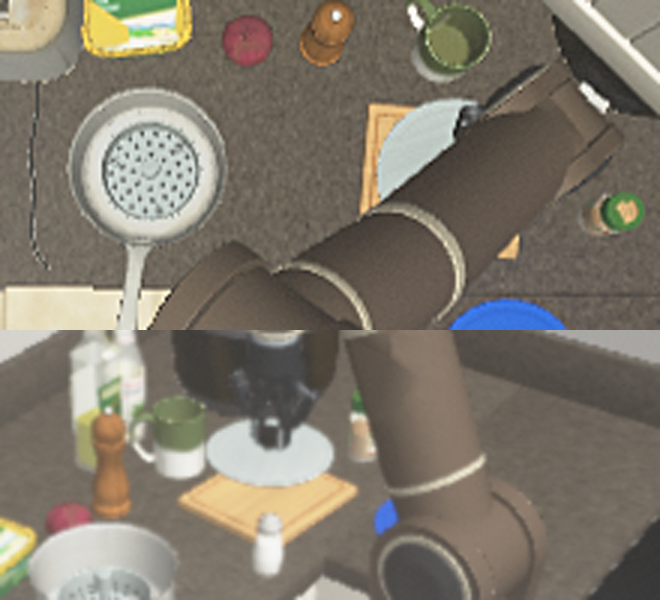

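The lid hangs level above the board, and the insert is visible in the pan with its grip near top-crop (152,170). Lowering the lid gently.

```bash
python3 -m jog '{"dp":[[-0.001,0,0.010],[-0.002,0,0.025],[-0.002,0,0.038],[-0.002,0,0.046],[-0.002,0,0.051],[-0.002,0,0.054],[-0.002,0,0.055],[-0.002,0,0.056],[-0.002,0,0.057],[-0.002,0,0.057]],"delta_rot":[[0,0,0],[0,0,0],[0,0,0],[0,0,0],[0,0,0],[0,0,0],[0,0,0],[0,0,0],[0,0,0],[0,0,0]]}'
python3 -m jog '{"dp":[[0,0,0.0004],[0,0,0.0008],[0,0,0.0012],[0,0,0.0016],[0,0,0.002],[0,0,0.002],[0,0,0.002],[0,0,0.002],[0,0,0.002],[0,0,0.002]],"delta_rot":[[0,0,0],[0,0,0],[0,0,0],[0,0,0],[0,0,0],[0,0,0],[0,0,0],[0,0,0],[0,0,0],[0,0,0]]}'
python3 go.py '[452,-330,47]'
```

```text
time_s: 8.25
position: [452.4, -331.7, 51.5]
eef_rot: [0.0, 0.674, 0.739, 0.0]
contact_force: [0.1, -0.3, -3.7]
width: 30.4
gripper_force: 40.1
time_s: 9.25
position: [452.3, -331.7, 49.3]
eef_rot: [0.0, 0.674, 0.739, 0.0]
contact_force: [-0.5, 0.2, -2.7]
width: 30.7
gripper_force: 40.1
pos [ 452.3 -331.7   49.3] toolx deg 95.2 tilt [ 0.  0. -1.] t 9.25 q [ 0.14  0.6   0.55  1.95 -0.47  0.72  1.06]
dp [ 0.0018 -0.0001  0.0023]
```

```bash
python3 -m jog '{"dp":[[0,0,0.0002],[0,0,0.0004],[0,0,0.0006],[0,0,0.0008],[0,0,0.001],[0,0,0.0012],[0,0,0.0014],[0,0,0.0016],[0,0,0.0016],[0,0,0.0016]],"delta_rot":[[0,0,0],[0,0,0],[0,0,0],[0,0,0],[0,0,0],[0,0,0],[0,0,0],[0,0,0],[0,0,0],[0,0,0]]}'
```

```text
time_s: 10.25
position: [452.2, -331.7, 47.7]
eef_rot: [-0.0, 0.674, 0.739, 0.0]
contact_force: [-0.1, 0.2, -3.6]
width: 30.7
gripper_force: 40.1
```

```bash
python3 -m jog '{"dp":[[0,0,0.0002],[0,0,0.0004],[0,0,0.0006],[0,0,0.0008],[0,0,0.001],[0,0,0.0012],[0,0,0.0014],[0,0,0.0016],[0,0,0.0016],[0,0,0.0016]],"delta_rot":[[0,0,0],[0,0,0],[0,0,0],[0,0,0],[0,0,0],[0,0,0],[0,0,0],[0,0,0],[0,0,0],[0,0,0]]}'
```

```text
time_s: 11.25
position: [452.2, -331.7, 47.4]
eef_rot: [0.0, 0.674, 0.739, 0.001]
contact_force: [-4.9, 3.9, 15.3]
width: 31.1
gripper_force: 41.8
```

Contact at the expected height. Release and raise.

```bash
python3 -m jog '{"dp":[[0,0,-0.001],[0,0,-0.001],[0,0,-0.001],[0,0,-0.001],[0,0,-0.001],[0,0,-0.001],[0,0,-0.001],[0,0,-0.001],[0,0,-0.001],[0,0,-0.001]],"delta_rot":[[0,0,0],[0,0,0],[0,0,0],[0,0,0],[0,0,0],[0,0,0],[0,0,0],[0,0,0],[0,0,0],[0,0,0]]}' 0
python3 -m jog '{"dp":[[0,0,-0.005],[0,0,-0.015],[0,0,-0.030],[0,0,-0.050],[0,0,-0.075],[0,0,-0.100],[0,0,-0.120],[0,0,-0.135],[0,0,-0.143],[0,0,-0.145]],"delta_rot":[[0,0,0],[0,0,0],[0,0,0],[0,0,0],[0,0,0],[0,0,0],[0,0,0],[0,0,0],[0,0,0],[0,0,0]]}'
python3 - <<'E'
from workcell import env
import h,cv2,numpy as np
c=h.snap(env,'top','top3');d=h.snap(env,'side','side3')
a=cv2.resize(c['color'][155:220,275:342],(402,390),interpolation=cv2.INTER_CUBIC)
b=cv2.resize(d['color'][180:235,270:340],(490,385),interpolation=cv2.INTER_CUBIC)
b=b[:,:398];e=np.zeros((390,398,3),np.uint8);e[:385]=b
f=cv2.resize(d['color'][120:210,300:470],(400,210),interpolation=cv2.INTER_CUBIC);f=np.hstack([f,np.zeros_like(f)])
cv2.imwrite('pics/c3.png',np.vstack([np.hstack([a,e]),f[:, :800]]))
E
```

```text
time_s: 12.25
position: [452.3, -331.7, 47.1]
eef_rot: [0.0, 0.674, 0.739, 0.0]
contact_force: [-1.2, 0.5, 0.1]
width: 85.4
gripper_force: 0.0
time_s: 13.25
position: [452.5, -331.9, 193.1]
eef_rot: [0.001, 0.674, 0.739, 0.0]
contact_force: [0.2, -0.0, -0.5]
width: 85.5
gripper_force: 0.0
```

View pics/c3.png

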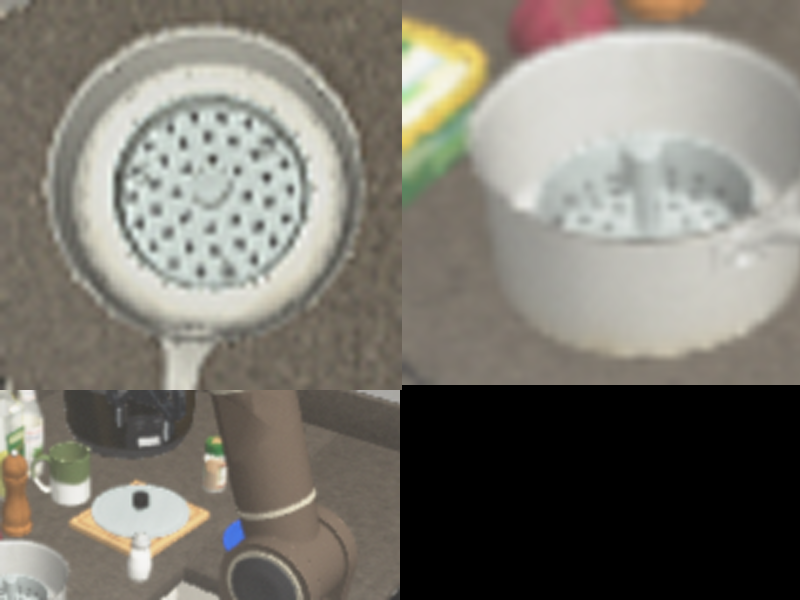

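The lid lies on the board with its knob up. The grip's top is at crop (211,187), giving full (309.8,185.8), and the dish circle's centre is at (209,191). Side view: grip top at about (304.8,201).

```bash
python3 - <<'E'
import h,numpy as np
c=h.load('top3');d=h.load('side3')
f=lambda x,y:((x+.5)/6+275-.5,(y+.5)/6+155-.5)
g=lambda x,y:((x-402+.5)/7+270-.5,(y+.5)/7+180-.5)
print('grip',h.at_z(c,*f(211,187),86),'dish',h.at_z(c,*f(209,191),48),'rim',h.at_z(c,*f(205,182),97))
print('side grip',h.at_z(d,*g(645,150),86))
print(h.proj(c,[[455,38,86],[455,38,48]]))
E
python3 go.py '[455,38,193]'
```

```text
grip [454.75560602  34.7590037   86.        ] dish [456.5056735   37.17895944  48.        ] rim [456.48294479  38.01465305  97.        ]
side grip [452.40556607  45.26320384  86.        ]
[[308.84994575 185.67319725]
 [309.18884654 186.81996236]]
pos [ 452.2 -331.5  191.9] toolx deg 95.2 tilt [-2.e-04  3.e-04 -1.e+00] t 13.35 q [ 0.03  0.41  0.69  1.85 -0.3   0.99  0.93]
dp [ 0.3677  0.0365 -0.001 ]
```

```bash
python3 -m jog '{"dp":[[0.020,0.002,0],[0.060,0.006,0],[0.105,0.010,0],[0.150,0.015,0],[0.195,0.019,0],[0.240,0.024,0],[0.285,0.028,0],[0.325,0.032,0],[0.352,0.035,0],[0.367,0.037,0]],"delta_rot":[[0,0,0],[0,0,0],[0,0,0],[0,0,0],[0,0,0],[0,0,0],[0,0,0],[0,0,0],[0,0,0],[0,0,0]]}' 100
python3 -m jog '{"dp":[[0,0,0],[0,0,0.005],[0,0,0.015],[0,0,0.030],[0,0,0.045],[0,0,0.055],[0,0,0.060],[0,0,0.060],[0,0,0.060],[0,0,0.060]],"delta_rot":[[0,0,0],[0,0,0],[0,0,0],[0,0,0],[0,0,0],[0,0,0],[0,0,0],[0,0,0],[0,0,0],[0,0,0]]}'
python3 go.py '[455.5,37,65]'
python3 - <<'E'
from workcell import env
import h,cv2,numpy as np
d=h.snap(env,'side','side4')
cv2.imwrite('pics/c4.png',cv2.resize(d['color'][140:240,250:360],(660,600),interpolation=cv2.INTER_CUBIC))
E
```

```text
time_s: 14.35
position: [454.9, 39.9, 191.2]
eef_rot: [-0.001, 0.673, 0.74, -0.001]
contact_force: [1.5, -0.0, -0.3]
width: 52.3
gripper_force: 0.0
time_s: 15.35
position: [456.1, 37.1, 132.6]
eef_rot: [0.0, 0.674, 0.739, 0.0]
contact_force: [-0.3, 0.3, -0.0]
width: 52.0
gripper_force: 0.0
pos [456.1  37.1 132.6] toolx deg 95.2 tilt [ 1.e-03  4.e-04 -1.e+00] t 15.35 q [-0.65  0.29  0.55  2.14 -0.22  0.77  0.13]
dp [-0.0001 -0.0007  0.0676]
```

View pics/c4.png

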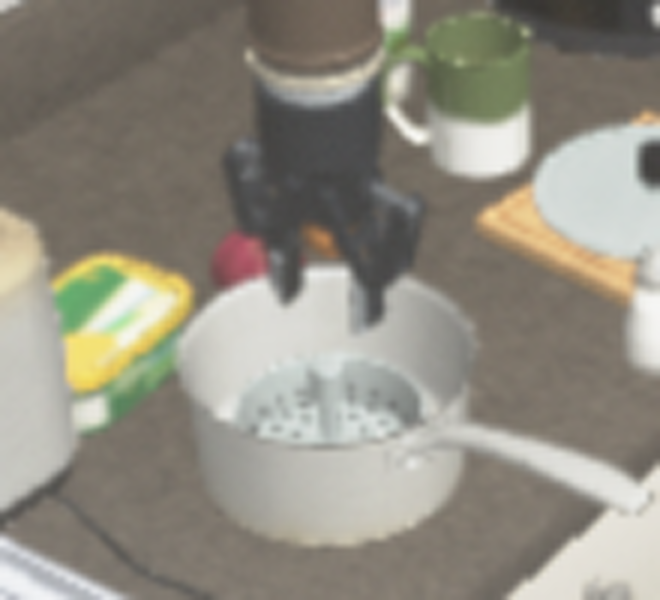

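The fingers hang above the grip (tips at crop (287,300) and (367,325), grip at (327,375)), centred over the pan. Descend and close.

```bash
python3 -m jog '{"dp":[[0,0,0.008],[0,-0.001,0.022],[0,-0.001,0.036],[0,-0.001,0.048],[0,-0.001,0.057],[0,-0.001,0.063],[0,-0.001,0.066],[0,-0.001,0.067],[0,-0.001,0.067],[0,-0.001,0.067]],"delta_rot":[[0,0,0],[0,0,0],[0,0,0],[0,0,0],[0,0,0],[0,0,0],[0,0,0],[0,0,0],[0,0,0],[0,0,0]]}'
python3 -m jog '{"dp":[[0,0,0],[0,0,0],[0,0,0],[0,0,0],[0,0,0],[0,0,0],[0,0,0],[0,0,0],[0,0,0],[0,0,0]],"delta_rot":[[0,0,0],[0,0,0],[0,0,0],[0,0,0],[0,0,0],[0,0,0],[0,0,0],[0,0,0],[0,0,0],[0,0,0]]}' 255 40
```

```text
time_s: 16.4
position: [455.0, 37.1, 65.4]
eef_rot: [0.0, 0.674, 0.739, 0.0]
contact_force: [-0.2, -0.7, 0.2]
width: 51.9
gripper_force: 0.0
time_s: 17.4
position: [455.2, 37.2, 65.6]
eef_rot: [0.0, 0.674, 0.739, 0.001]
contact_force: [-0.7, 0.6, 6.4]
width: 23.2
gripper_force: 39.0
```

```bash
python3 -m jog '{"dp":[[0,0,-0.003],[0,0,-0.007],[0,0,-0.012],[0,0,-0.019],[0,0,-0.028],[0,0,-0.038],[0,0,-0.048],[0,0,-0.057],[0,0,-0.062],[0,0,-0.064]],"delta_rot":[[0,0,0],[0,0,0],[0,0,0],[0,0,0],[0,0,0],[0,0,0],[0,0,0],[0,0,0],[0,0,0],[0,0,0]]}'
python3 -m jog '{"dp":[[0,0,-0.005],[0,0,-0.015],[0,0,-0.028],[0,0,-0.040],[0,0,-0.050],[0,0,-0.057],[0,0,-0.061],[0,0,-0.062],[0,0,-0.062],[0,0,-0.062]],"delta_rot":[[0,0,0],[0,0,0],[0,0,0],[0,0,0],[0,0,0],[0,0,0],[0,0,0],[0,0,0],[0,0,0],[0,0,0]]}'
python3 go.py '[465,327,190]'
python3 - <<'E'
from workcell import env
import h,cv2,numpy as np
d=h.snap(env,'side','side5')
cv2.imwrite('pics/c5.png',cv2.resize(d['color'][140:260,220:352],(660,600),interpolation=cv2.INTER_CUBIC))
E
```

```text
time_s: 18.4
position: [455.0, 37.2, 129.8]
eef_rot: [0.0, 0.674, 0.739, 0.001]
contact_force: [0.5, 0.2, -2.6]
width: 22.7
gripper_force: 39.3
time_s: 19.4
position: [454.4, 37.0, 190.7]
eef_rot: [-0.0, 0.674, 0.739, -0.0]
contact_force: [0.5, 0.7, -3.0]
width: 22.8
gripper_force: 39.4
pos [454.4  37.  190.7] toolx deg 95.2 tilt [-7.e-04 -2.e-04 -1.e+00] t 19.4 q [-0.7   0.19  0.59  2.08 -0.14  0.91  0.06]
dp [0.2878 0.0369 0.0007]
```

View pics/c5.png

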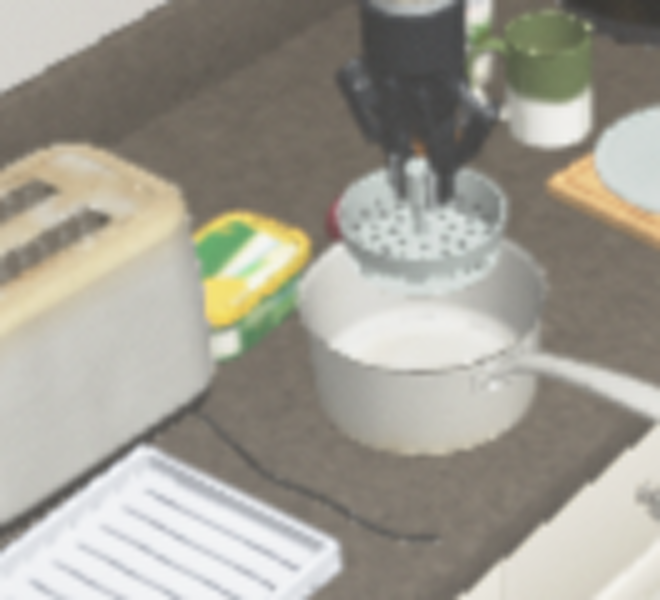

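The insert hangs level and free of the pan (feet at z of about 131, above the 97 rim). The toaster starts at about the tray's back edge, so I'll aim slightly forward, at x of about 460.

```bash
python3 -m jog '{"dp":[[0.010,0.001,0],[0.030,0.003,0],[0.060,0.007,0],[0.096,0.011,0],[0.134,0.015,0],[0.172,0.019,0],[0.210,0.023,0],[0.244,0.027,0],[0.270,0.030,0],[0.283,0.032,0]],"delta_rot":[[0,0,0],[0,0,0],[0,0,0],[0,0,0],[0,0,0],[0,0,0],[0,0,0],[0,0,0],[0,0,0],[0,0,0]]}'
python3 -m jog '{"dp":[[0.004,0,0],[0.005,0,0],[0.005,0,0.005],[0.005,0,0.015],[0.005,0,0.030],[0.005,0,0.045],[0.005,0,0.058],[0.005,0,0.066],[0.005,0,0.070],[0.005,0,0.070]],"delta_rot":[[0,0,0],[0,0,0],[0,0,0],[0,0,0],[0,0,0],[0,0,0],[0,0,0],[0,0,0],[0,0,0],[0,0,0]]}'
python3 go.py '[460,327,64.5]'
python3 - <<'E'
from workcell import env
import h,cv2,numpy as np
c=h.snap(env,'side','side6');d=h.snap(env,'top','top6')
a=cv2.resize(c['color'][170:290,190:310],(400,400),interpolation=cv2.INTER_CUBIC)
b=cv2.resize(d['color'][130:230,170:270],(400,400),interpolation=cv2.INTER_CUBIC)
cv2.imwrite('pics/c6.png',np.hstack([a,b]))
E
```

```text
time_s: 20.45
position: [459.6, 325.4, 190.4]
eef_rot: [-0.0, 0.673, 0.74, -0.0]
contact_force: [-0.8, 0.1, -3.1]
width: 23.0
gripper_force: 39.4
time_s: 21.45
position: [460.3, 326.4, 120.7]
eef_rot: [0.0, 0.674, 0.738, -0.0]
contact_force: [0.5, 0.4, -2.6]
width: 23.1
gripper_force: 39.4
pos [460.3 326.4 120.7] toolx deg 95.2 tilt [-5.e-04 -5.e-04 -1.e+00] t 21.45 q [-1.02  0.47  0.41  1.89 -0.25  0.83 -0.38]
dp [ 0.0006 -0.0002  0.0562]
```

View pics/c6.png

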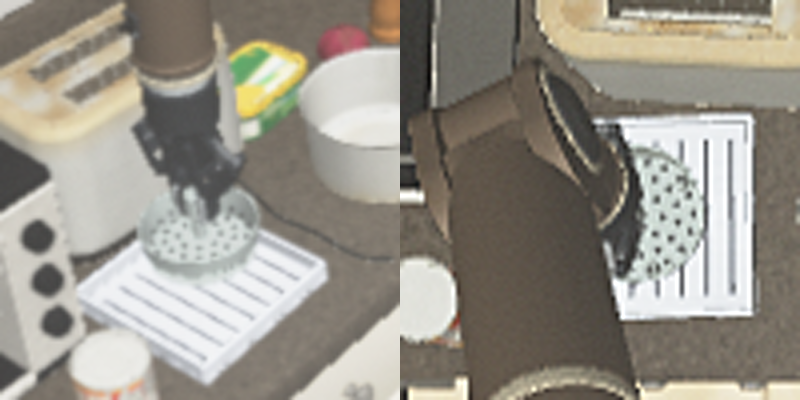

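The insert hangs over the tray, inside the walls and clear of the toaster. Lowering slowly.

```bash
python3 -m jog '{"dp":[[0,0,0.008],[0,0,0.020],[0,0,0.032],[0,0,0.041],[0,0,0.047],[0,0,0.050],[0,0,0.051],[0,0,0.052],[0,0,0.053],[0,0,0.053]],"delta_rot":[[0,0,0],[0,0,0],[0,0,0],[0,0,0],[0,0,0],[0,0,0],[0,0,0],[0,0,0],[0,0,0],[0,0,0]]}'
python3 -m jog '{"dp":[[0,0,0.0003],[0,0,0.0006],[0,0,0.0009],[0,0,0.0012],[0,0,0.0015],[0,0,0.0018],[0,0,0.002],[0,0,0.002],[0,0,0.002],[0,0,0.002]],"delta_rot":[[0,0,0],[0,0,0],[0,0,0],[0,0,0],[0,0,0],[0,0,0],[0,0,0],[0,0,0],[0,0,0],[0,0,0]]}'
```

```text
time_s: 22.55
position: [460.4, 326.9, 68.3]
eef_rot: [-0.0, 0.674, 0.739, 0.0]
contact_force: [-0.0, 0.3, -2.5]
width: 23.1
gripper_force: 39.4
time_s: 23.55
position: [460.3, 326.8, 66.1]
eef_rot: [-0.0, 0.674, 0.739, 0.0]
contact_force: [-0.2, 0.1, -2.9]
width: 23.3
gripper_force: 39.4
```

```bash
python3 -m jog '{"dp":[[0,0,0.0002],[0,0,0.0004],[0,0,0.0006],[0,0,0.0008],[0,0,0.001],[0,0,0.0012],[0,0,0.0014],[0,0,0.0015],[0,0,0.0015],[0,0,0.0015]],"delta_rot":[[0,0,0],[0,0,0],[0,0,0],[0,0,0],[0,0,0],[0,0,0],[0,0,0],[0,0,0],[0,0,0],[0,0,0]]}'
```

```text
time_s: 24.55
position: [460.3, 326.8, 64.6]
eef_rot: [-0.0, 0.674, 0.739, 0.0]
contact_force: [0.6, 1.2, -1.9]
width: 23.0
gripper_force: 39.4
```

```bash
python3 -m jog '{"dp":[[0,0,0.0002],[0,0,0.0004],[0,0,0.0006],[0,0,0.0008],[0,0,0.001],[0,0,0.001],[0,0,0.001],[0,0,0.001],[0,0,0.001],[0,0,0.001]],"delta_rot":[[0,0,0],[0,0,0],[0,0,0],[0,0,0],[0,0,0],[0,0,0],[0,0,0],[0,0,0],[0,0,0],[0,0,0]]}'
```

```text
time_s: 25.55
position: [460.3, 326.8, 64.4]
eef_rot: [-0.0, 0.674, 0.739, 0.0]
contact_force: [-3.5, -1.6, 9.4]
width: 22.9
gripper_force: 40.6
```

Contact. Release to a partial opening that stays inside the dish rim, then raise and look.

```bash
python3 -m jog '{"dp":[[0,0,-0.0005],[0,0,-0.0005],[0,0,-0.0005],[0,0,-0.0005],[0,0,-0.0005],[0,0,-0.0005],[0,0,-0.0005],[0,0,-0.0005],[0,0,-0.0005],[0,0,-0.0005]],"delta_rot":[[0,0,0],[0,0,0],[0,0,0],[0,0,0],[0,0,0],[0,0,0],[0,0,0],[0,0,0],[0,0,0],[0,0,0]]}' 100
python3 -m jog '{"dp":[[0,0,-0.005],[0,0,-0.015],[0,0,-0.030],[0,0,-0.050],[0,0,-0.075],[0,0,-0.100],[0,0,-0.120],[0,0,-0.135],[0,0,-0.143],[0,0,-0.145]],"delta_rot":[[0,0,0],[0,0,0],[0,0,0],[0,0,0],[0,0,0],[0,0,0],[0,0,0],[0,0,0],[0,0,0],[0,0,0]]}'
python3 - <<'E'
from workcell import env
import h,cv2,numpy as np
c=h.snap(env,'side','side7');d=h.snap(env,'top','top7')
a=cv2.resize(c['color'][120:290,190:410],(776,300)if 0 else (388,300),interpolation=cv2.INTER_CUBIC)
a=cv2.resize(c['color'][120:290,190:410],(400,309),interpolation=cv2.INTER_CUBIC)
b=cv2.resize(d['color'][130:240,160:480],(800,275),interpolation=cv2.INTER_CUBIC)
cv2.imwrite('pics/c7.png',np.vstack([np.hstack([a,np.zeros_like(a)]),b]))
E
```

```text
time_s: 26.55
position: [460.3, 326.8, 64.1]
eef_rot: [-0.0, 0.674, 0.739, 0.0]
contact_force: [0.1, 0.2, 0.3]
width: 51.9
gripper_force: 0.0
time_s: 27.55
position: [460.7, 327.0, 210.7]
eef_rot: [-0.0, 0.674, 0.739, 0.001]
contact_force: [0.7, 0.4, -0.0]
width: 52.2
gripper_force: 0.0
```

View pics/c7.png

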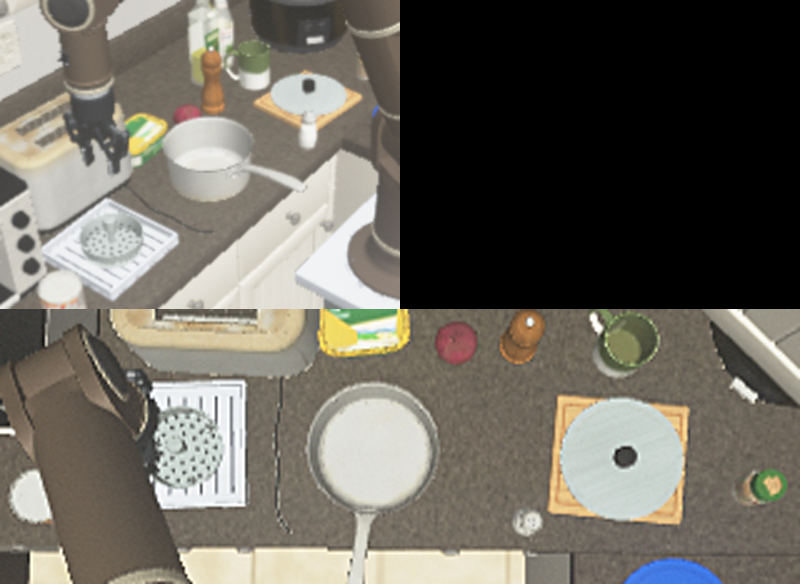

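The lid lies in the middle of the board with its knob up, and the insert stands upright in the tray. The pan and the other things are where they were, and the robot is clear. Handing in.

```bash
python3 -c "
from workcell import env
print(env.job_done())"
```

```text
the job is handed in; nothing more can be done
None
```

The job is handed in at about 28 s: the lid lies knob up in the middle of the board, the steaming insert stands in the draining tray, and the last pictures show the saucepan and everything else undisturbed.

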